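# Unlock and open the acrylic trinket chest with its ball knob

## Task

The drawer of the clear acrylic trinket chest is locked: take the smooth ball knob on the chest's lid across its widest part and turn it clockwise (seen from above) until you feel its stop, then draw the drawer out all the way and let go. The chest only stands on slippery little feet, so do it gently: never drag or twist it from its place on the tray, and leave the other things on the dresser where they are.

Things in the scene. Friction and masses are not known exactly. Their poses are not given: they have to be found in the camera images.
- chest: Clear acrylic trinket chest, 150 mm deep (its x), 170 wide (y), 75 high, about 1 kg with drawer, loose on the tray (4 mm thick steel). Origin: centre of its underside; z up; the drawer front looks along its own -x, towards the robot. It stands on four low slippery feet only: about 2.5 N sideways, or 0.17 N m of twist about the vertical, can start it sliding.
- ball (a point): Centre of the ball knob: smooth unmarked steel ball, 38 mm diameter, on a 12 mm stem; 32 mm above the lid, 30 mm behind its centre (chest's +x). Turns about the vertical with steady 0.04 N m of friction. Starts 0.8 to 2.1 rad short of its clockwise stop (angle not measured, differs each time). Past that rubber-buffered stop it resists 0.2 N m more per 0.1 rad and soon twists the chest.
- handle (a point): Middle of the drawer's handle: a horizontal round steel bar, 11 mm thick, 80 mm long along the chest's y, 35 mm in front of the drawer front, 50 mm above the chest's underside, 25 mm below the lid's top, on a post at each end. Can be pinched or hooked from above, a finger between bar and drawer front.
- drawer (a joint): How far the drawer is drawn out along the chest's -x, in m: 0 shut, 0.055 at its hard stop. It is held within 6 mm of shut unless the knob is turned to within 0.1 rad of its clockwise stop (a steel disc under the lid, 26 mm radius with one flat side, holds back a lug until the flat looks to the chest's +y). Free, it slides with 0.8 N of friction and stays where it is left.
- corner_left (a point): Front left lower corner of the chest (in the chest's frame x = -75 mm, y = +85 mm, z = 0).
- corner_right (a point): Front right lower corner of the chest (in the chest's frame x = -75 mm, y = -85 mm, z = 0).
- frog: Green ceramic frog ring holder, 60 mm across, 66 mm high, on the tray beside the chest; bystander. Origin under its centre.
- flacon: Closed amber glass perfume flacon, 34 x 56 mm, 91 mm high, on the tray beside the chest; bystander. Origin under its centre.
- watch: Black rubberised wristwatch lying on its side, strap closed to a loop, about 65 x 50 mm, 36 mm high, on the tray; bystander. Origin under its centre.
- comb: Flat horn-effect plastic comb, 130 x 32 mm, 5 mm thick, lying on the tray; bystander. Origin under its centre.
- cream_jar: Cream jar, 60 mm across, 45 mm high, on the glass to the left of the tray; bystander. Origin under its centre.
- lipstick: Closed lipstick standing upright, 19 mm across, 73 mm high, on the glass to the right of the tray; bystander. Origin under its centre.
- candle: White candle in a glass, 72 mm across, 80 mm high, on the glass to the right of the tray; bystander. Origin under its centre.

How it is judged:
By the outcome, as a careful person would: the job done as asked, in the order asked, and still so for the second after the job is handed in, with the robot touching nothing.
It also fails if it takes over 67 s, if anything falls off the work surface, if the arm or the gripper's body presses on something with over 40 N, if the wrist force passes 120 N, or if a joint passes its speed limit or range.

## Robot

A 6-joint arm with a two-finger parallel gripper is mounted at the origin on the work surface. World frame = base frame: x ahead of the robot, y to its left, z up, the work surface at z = 0. Lengths are in m, angles in rad, forces in N, time in s.
With the tool pointing down it reaches from about 0.325 to 0.775 m from the base axis. Payload 5.5 kg.
Tool frame: the origin (TCP) lies at the very end of the fingers, on their centre line; the grasp point (between the pads) lies env.tcp_to_grasp behind it (env.tcp_to_grasp is the distance from the TCP to the grasp point, in m); z points along the fingers, y is the direction in which the jaws open and shut (so a half turn about z gives the same grasp; the last joint's range is limited). The gripper opens to 85 mm and grips with 20 to 120 N. Pads are 22 mm wide; open, the fingers measure 114 mm over their backs; the gripper's body (76 mm by 85 mm) begins 54 mm behind the grasp point. The pads swing forward as they close: fully open they stand 13 mm farther back than shut.
Start: joints at [-1.329, 0.091, 1.231, -0, 1.82, -0.057], TCP at [0.177, -0.573, 0.231] pointing down, gripper open.
Joint ranges: [-2.87, 2.87], [-0.86, 2.18], [0.17, 2.46], [-1.51, 4.65], [0.06, 2.69], [-2.65, 2.65]. Speed limits (rad/s): [2.57, 2.57, 3.01, 3.14, 3.14, 3.14].

## Interface

Orientations are given as a unit quaternion [w, x, y, z].
In Python, from bench import env, grab_frame gives the robot as it stands.
- The arm moves only by the tool arm_command, never from a script. Its argument "plan" is a list that holds one entry, the list of rows, each a list of 7 numbers: the opening, from -1 (shut) to 1 (fully open), so that 0 is half open, then the shift along the world's x, y, z scaled (see below), then the turn, a rotation vector about the world's x, y, z scaled (see below). A call has exactly 8 rows; each row shifts and turns the commanded pose from where the row before left it; what a row does not reach is not made up. The controller multiplies each number of a shift by 0.05 m and each number of a turn by 8 degrees. A row lasts 1/10 s, in which the tool goes at most 50 mm and 8.59 degrees, less where a joint would pass 70% of its speed; a pose out of reach is approached as far as the arm can. A call with a number of a shift or a turn outside -1 to 1 is refused whole. A call with a gripper value outside its range is refused whole. The fingers move at their own pace and stop on an object; the grip force is fixed at half the most. Time passes only in rows, so rows that do not move let the fingers close, or fill a call up. It gives the time, the measured TCP pose, the force and the opening at its end, in the units of the state.
- env.get_obs(): the state, without advancing time (a new reading comes with each control period).
- grab_frame(name): name is "scene" or "top" or "wrist"; returns a dict with "color" (384x512x3 uint8, red, green, blue), "fov_y" (degrees; the focal length in pixels is half the picture's height over the tangent of half this angle, whatever the lens; pixels are square), "cx", "cy" (the principal point, pixels), "camera_from_world" (4x4, takes a point from world to camera coordinates); the wrist camera has in their place "tool_from_camera" (4x4, takes a point from camera to tool coordinates, whose origin is the TCP and whose axes are the flange's). Camera axes: x right, y up, looking along -z (the intrinsics and any distortion apply to the point x, -y, -z); pixel columns grow to the right and rows downward; lengths in m; the calibration is good to about 2 mm. A picture is of the moment at which its call begins: read the wrist's pose just before it. There is no depth.
- env.job_done(): hands the job in, once; it reports no verdict.
The state is a dict: "t": time; "q": joint angles; "qvel": joint speeds; "joint_torque": joint torques, N m; "eef_pos": TCP position; "orientation": TCP orientation; "ft_force": force on the tool from outside, world axes, zero at the start; "torque": the same for the moment, N m; "gripper_width": finger opening in m.
Only numpy, scipy, OpenCV 4.12 (cv2) and the standard library are available. Lean on these libraries where they do the work, as an engineer would, in place of code of your own. Each camera call takes 0.05 s, during which the arm holds its last target. There are 200 camera calls.

## Working session

There is one attempt and no reset: what is moved stays moved. The work goes in short steps, Python scripts to look and compute and a tool call to move; the robot and the scene stay as the last step left them, time stands still between calls to the robot, and variables do not carry over. Pictures are saved under pics/ and viewed, about 8 in all and at most 12, crops included, and the job is handed in when it is done.

Besides the shell and the picture viewer there is one more tool, called after "Call:" in YAML: its name, and indented under it one key for each argument. arm_command: Moves the arm, as the interface text tells. Its arguments: {"type":"object","properties":{"plan":{"type":"array","items":{"type":"array","items":{"type":"array","items":{"type":"number","minimum":-1,"maximum":1}}}}},"required":["plan"]}

```bash
ls; mkdir -p pics
python3 - <<'E'
from bench import env, grab_frame
import cv2,numpy as np
o=env.get_obs();print({k:np.round(v,3) for k,v in o.items()},env.tcp_to_grasp)
for n in("scene","top"):
    f=grab_frame(n);cv2.imwrite(f"pics/{n}0.png",f["color"][:,:,::-1])
    print(n,f["fov_y"],f["cx"],f["cy"],np.round(f["camera_from_world"],3).tolist(),[k for k in f])
a=cv2.imread("pics/scene0.png");b=cv2.imread("pics/top0.png")
E
```

```text
pics
{'t': np.float64(0.0), 'q': array([-1.329,  0.092,  1.232,  0.   ,  1.82 , -0.057]), 'qvel': array([ 0.001,  0.   ,  0.001, -0.   ,  0.002, -0.   ]), 'joint_torque': array([-2.0000e-03, -4.5873e+01, -4.1803e+01, -0.0000e+00,  1.1000e-02,
        0.0000e+00]), 'eef_pos': array([ 0.177, -0.573,  0.23 ]), 'orientation': array([-0.001,  0.989,  0.149, -0.   ]), 'ft_force': array([ 0.523,  0.571, -1.003]), 'torque': array([ 0.046, -0.026, -0.03 ]), 'gripper_width': np.float64(0.086)} 0.0187
scene 53.95805964920045 261.8248621143138 195.7653701668115 [[-0.853, 0.523, -0.008, 0.489], [-0.436, -0.703, 0.562, 0.205], [0.288, 0.482, 0.827, -1.381], [0.0, 0.0, 0.0, 1.0]] ['color', 'fov_y', 'cx', 'cy', 'camera_from_world']
top 50.79248512064336 258.7809547084849 189.89045661309447 [[-0.027, -1.0, -0.006, 0.022], [0.991, -0.027, 0.129, -0.595], [-0.129, -0.002, 0.992, -1.438], [0.0, 0.0, 0.0, 1.0]] ['color', 'fov_y', 'cx', 'cy', 'camera_from_world']
```

View pics/top0.png

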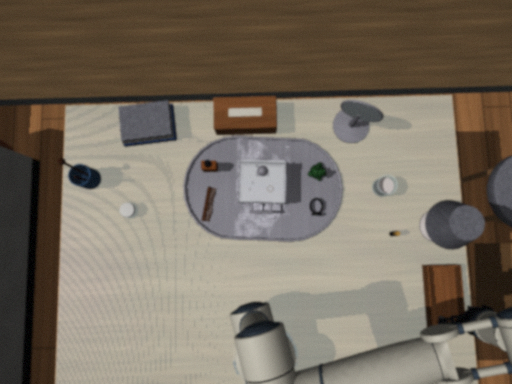

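View pics/scene0.png

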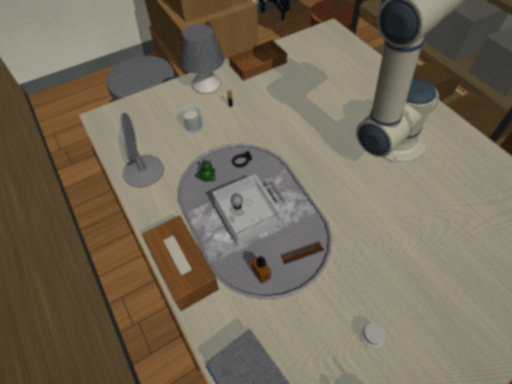

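Top view: chest is around (263,182), ball at (262,171), handle at (267,208). The frog (317,171) and watch (317,206) are on the right, the flacon (208,165) and comb (208,203) on the left. The scene view agrees: ball (237,201), handle (272,192). I'll cast rays from both.

```bash
cat > h.py <<'E'
import numpy as np, cv2
from scipy.spatial.transform import Rotation as R
from bench import env, grab_frame
def cam(name):
    """frame with world_from_camera T and focal length"""
    o=env.get_obs(); f=grab_frame(name)
    f["f"]=192/np.tan(np.radians(f["fov_y"]/2))
    if name=="wrist":
        T=np.eye(4); q=o["orientation"]; T[:3,:3]=R.from_quat([q[1],q[2],q[3],q[0]]).as_matrix(); T[:3,3]=o["eef_pos"]
        f["T"]=T@f["tool_from_camera"]
    else: f["T"]=np.linalg.inv(f["camera_from_world"])
    return f
def ray(f,u,v):
    d=np.array([(u-f["cx"])/f["f"],-(v-f["cy"])/f["f"],-1.])
    return f["T"][:3,3],f["T"][:3,:3]@d
def onz(f,u,v,z):
    c,d=ray(f,u,v); return c+d*(z-c[2])/d[2]
def px(f,p):
    c=np.linalg.inv(f["T"])@np.r_[p,1]; return np.array([f["cx"]-f["f"]*c[0]/c[2],f["cy"]+f["f"]*c[1]/c[2]])
def cross(f,a,g,b):
    c,d=ray(f,*a);e,h=ray(g,*b);s=np.linalg.lstsq(np.c_[d,-h],e-c,rcond=None)[0]
    p,q=c+d*s[0],e+h*s[1]; return (p+q)/2,np.linalg.norm(p-q)
E
python3 - <<'E'
from h import *
t=cam("top");s=cam("scene")
print("ball",cross(t,(262,171),s,(237,201)),onz(t,262,171,.111))
print("handle",cross(t,(267,208),s,(272,192)),onz(t,267,208,.054))
for n,p in dict(frog=(317,171),watch=(317,206),flacon=(208,165),comb=(208,203)).items(): print(n,onz(t,*p,.03).round(3))
a=cv2.resize(t["color"][130:245,180:350,::-1],None,fx=4.5,fy=4.5,interpolation=cv2.INTER_CUBIC);cv2.imwrite("pics/topc.png",a)
w=cam("wrist");print(w["tool_from_camera"],w["fov_y"],w["cx"],w["cy"])
E
```

```text
ball (array([ 0.65310904, -0.00744387,  0.1065771 ]), np.float64(0.0010079246260398646)) [ 0.65190929 -0.0071146   0.111     ]
handle (array([ 0.52580667, -0.02023559,  0.04133966]), np.float64(0.005291597411161894)) [ 0.52678008 -0.02171536  0.054     ]
frog [ 0.661 -0.211  0.03 ]
watch [ 0.531 -0.205  0.03 ]
flacon [0.694 0.192 0.03 ]
comb [0.553 0.193 0.03 ]
[[-3.33066847e-04  9.60375569e-01  2.78708909e-01  7.10969207e-02]
 [ 9.99999782e-01  4.78801085e-04 -4.54818940e-04  8.45695047e-04]
 [-5.70243126e-04  2.78708697e-01 -9.60375519e-01 -1.41948766e-01]
 [ 0.00000000e+00  0.00000000e+00  0.00000000e+00  1.00000000e+00]] 59.3610663192469 259.24192204488554 190.30721854364407
```

Ball is near (0.652,-0.007) and the handle is 126 mm in front of it, against 140 mm expected. That error is within the coarse pixels; the chest yaw comes out at about +0.1 rad. Next I move above it and turn the wrist for the knob grasp on the way.

Call:
arm_command:
  plan:
    - [[1,0.6,0.75,0.15,0,0,1],[1,0.6,0.75,0.15,0,0,1],[1,0.6,0.75,0.15,0,0,1],[1,0.6,0.75,0.15,0,0,1],[1,0.6,0.75,0.15,0,0,1],[1,0.6,0.75,0.15,0,0,1],[1,0.6,0.75,0.15,0,0,1],[1,0.6,0.75,0.15,0,0,1]]

```text
t: 1.05
eef_pos: [0.4174, -0.2717, 0.2917]
orientation: [0.0, 0.758, 0.652, 0.0]
ft_force: [1.0, -0.5, 0.7]
gripper_width: 0.0856
```

Call:
arm_command:
  plan:
    - [[1,0.6,0.75,0,0,0,1],[1,0.6,0.75,0,0,0,1],[1,0.6,0.75,0,0,0,1],[1,0.6,0.75,0,0,0,1],[1,0.6,0.75,0,0,0,1],[1,0.6,0.75,0,0,0,1],[1,0.6,0.75,0,0,0,1],[1,0,0,0,0,0,0]]

```text
t: 1.85
eef_pos: [0.6287, -0.0059, 0.288]
orientation: [-0.002, 0.361, 0.933, 0.0]
ft_force: [0.1, -0.9, -0.1]
gripper_width: 0.0852
```

Run:
```python
from h import *
w=cam("wrist");o=env.get_obs();print(o["t"],o["eef_pos"],o["orientation"],o["q"],o["ft_force"],o["torque"],o["joint_torque"])
cv2.imwrite("pics/w1.png",cv2.resize(w["color"][:,:,::-1],None,fx=1.5,fy=1.5,interpolation=cv2.INTER_CUBIC))
for p in([.652,-.007,.111],[.526,-.02,.054],[o["eef_pos"][0],o["eef_pos"][1],.08]): print(px(w,p)*1.5)
```

```text
1.9 [ 0.62761054 -0.0083555   0.28891428] [-1.70771021e-03  3.63560210e-01  9.31569044e-01 -4.16327167e-04] [-6.76326060e-02  1.92330355e-01  1.01734233e+00  2.45639226e-04
  1.93542792e+00 -8.94166963e-01] [ 0.47741518 -0.6494561   0.28266484] [ 0.01835509 -0.04566166  0.01940725] [  1.87472351 -48.98077726 -41.85857534   0.35133197  -0.15028265
  -0.23766819]
[412.30101825 279.3931779 ]
[278.70389336 144.94776239]
[385.9698793  244.34814581]
```

View pics/w1.png

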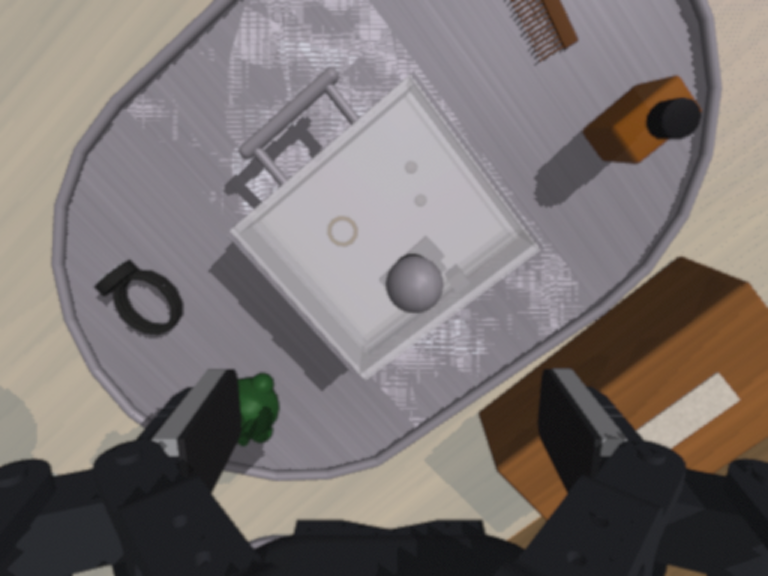

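The wrist view is clear. Ball is at (414,283), bar ends at (335,75) and (247,152), and lid corners at (411,82), (540,247), (365,375) and (233,232), in 1.5x pixels. A darker shape shows under the lid beside the ball.

Run:
```python
from h import *
w=cam("wrist");g=w["color"][:,:,::-1]
# ball: refine by circle fit
gr=cv2.GaussianBlur(cv2.cvtColor(g,cv2.COLOR_BGR2GRAY),(3,3),0)
c=cv2.HoughCircles(gr[140:240,220:330],cv2.HOUGH_GRADIENT,1,100,param1=80,param2=10,minRadius=14,maxRadius=26)[0][0]+[220,140,0]
b=onz(w,c[0],c[1],.111);print("circle",c*1.5,"expected r",1.5*w["f"]*.019/np.linalg.norm(b-w["T"][:3,3]),"ball",b.round(4))
P=lambda u,v,z:onz(w,u/1.5,v/1.5,z)[:2]
a=[P(335,75,.054),P(247,152,.054)];print("handle",a,(a[0]+a[1])/2,np.linalg.norm(a[0]-a[1]))
L=np.array([P(*p,.079) for p in[(411,82),(540,247),(365,375),(233,232)]])
print(L.round(4),np.linalg.norm(L-np.roll(L,-1,0),axis=1));ctr=L.mean(0)
xd=(L[1]+L[2]-L[0]-L[3]);print("ctr",ctr,"yaw",np.arctan2(xd[1],xd[0]));xd/=np.linalg.norm(xd)
print("ball pred",ctr+.03*xd,"handle pred",ctr-.11*xd,"yaw handle",np.arctan2(*((a[0]-a[1])*[-1,1])))
print("yaw by handle dir",np.arctan2(-(a[0]-a[1])[0],(a[0]-a[1])[1]))
x,y=int(c[0]),int(c[1]);z=g[y-55:y+45,x-55:x+45]
cv2.imwrite("pics/w1c.png",cv2.createCLAHE(3,(2,2)).apply(cv2.cvtColor(cv2.resize(z,None,fx=5.5,fy=5.5,interpolation=cv2.INTER_CUBIC),cv2.COLOR_BGR2GRAY)))
```

```text
circle [417.75       282.75        28.19999886] expected r 28.83003742427943 ball [ 0.6553 -0.0089  0.111 ]
handle [array([0.51875259, 0.04011025]), array([ 0.51263674, -0.04274966])] [ 0.51569466 -0.0013197 ] 0.08308531035895543
[[ 0.5591  0.0734]
 [ 0.7022  0.0677]
 [ 0.6905 -0.092 ]
 [ 0.5474 -0.0846]] [0.14320826 0.16014071 0.14330062 0.15842817]
ctr [ 0.62478878 -0.00890342] yaw -0.04587866551747012
ball pred [ 0.65475721 -0.01027929] handle pred [ 0.51490453 -0.00385853] yaw handle -0.07367601283053174
yaw by handle dir -0.07367601283053174
```

View pics/w1c.png

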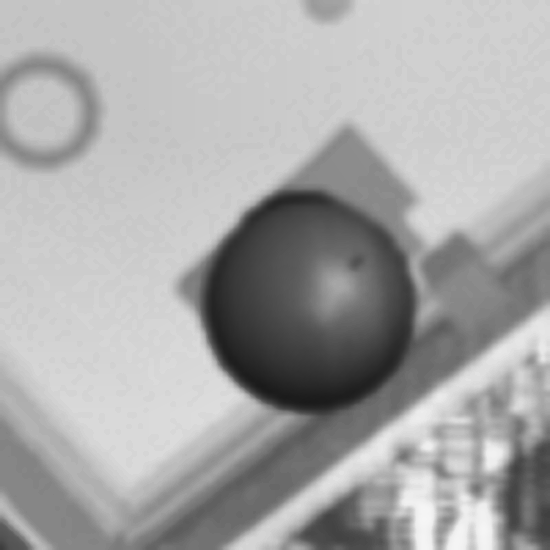

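Measured ball-to-handle distance is 139.8 mm (140 given) and the bar is 83 mm long, so the measurements hold. Chest yaw is about -0.055 rad, ball about (0.655,-0.0095), handle about (0.5155,-0.002). The shapes under the lid don't give a reliable knob angle, so I'll find the stop by feel. I come down over the ball now and look again.

Call:
arm_command:
  plan:
    - [[0.6,0.1,0,-0.4,0,0,0],[0.6,0.1,0,-0.4,0,0,0],[0.6,0.1,0,-0.4,0,0,0],[0.6,0.1,0,-0.4,0,0,0],[0.6,0.1,0,-0.4,0,0,0],[0.6,0.06,0,-0.3,0,0,0],[0.6,0,0,0,0,0,0],[0.6,0,0,0,0,0,0]]

```text
t: 2.75
eef_pos: [0.6543, -0.0117, 0.177]
orientation: [0.0, 0.366, 0.931, -0.0]
ft_force: [0.1, -0.4, -0.0]
gripper_width: 0.0684
```

```bash
cat >> h.py <<'E'
def ball(f,guess,dz=0.,save=None):
    """ball centre at z=.111 from its outline (dark-steel disc in the grey picture)"""
    u,v=px(f,guess); r=f["f"]*.019/np.linalg.norm(np.array(guess)-f["T"][:3,3])
    g=cv2.GaussianBlur(cv2.cvtColor(f["color"],cv2.COLOR_RGB2GRAY),(3,3),0)
    c=cv2.HoughCircles(cv2.resize(g,None,fx=3,fy=3,interpolation=cv2.INTER_CUBIC),cv2.HOUGH_GRADIENT,1,2000 if 0 else 30,param1=100,param2=10,minRadius=int(r*2.7),maxRadius=int(r*3.3))
    c=c[0]; c=c[np.argmin(np.hypot(c[:,0]/3-u,c[:,1]/3-v)[:10])]/3
    return c,r,onz(f,c[0],c[1],guess[2])
def obs(n=1):
    L=[]
    for _ in range(n): L.append(env.get_obs()); n>1 and grab_frame("wrist")
    m=lambda k:np.mean([np.asarray(o[k]) for o in L],0)
    r={k:m(k) for k in("eef_pos","ft_force","torque","joint_torque","gripper_width")}; R_=R.from_quat(np.roll(L[-1]["orientation"],-1)).as_matrix()
    print("t %.2f"%L[-1]["t"],"pos",r["eef_pos"].round(4),"F",r["ft_force"].round(2),"T",r["torque"].round(3),"j6",r["joint_torque"][5].round(4),"w %.4f"%r["gripper_width"],"yaw %.4f"%np.arctan2(R_[1,0],R_[0,0]),"tilt",R_[:2,2].round(4))
    return r
E
python3 - <<'E'
from h import *
obs(4)
w=cam("wrist");c,r,b=ball(w,[.655,-.0095,.111]);print(c*1.5,r*1.5,b)
im=cv2.resize(w["color"][:,:,::-1],None,fx=1.5,fy=1.5,interpolation=cv2.INTER_CUBIC)
cv2.circle(im,tuple((c[:2]*1.5).astype(int)),int(c[2]*1.5),(0,0,255),1)
cv2.imwrite("pics/w2.png",im)
E
```

```text
t 2.90 pos [ 0.6548 -0.0114  0.1779] F [-0.02 -0.18  0.05] T [-0.006  0.006 -0.009] j6 0.0022 w 0.0686 yaw 2.3928 tilt [ 0.0028 -0.0002]
[394.25 301.25  43.3 ] 43.63020120763379 [ 0.65520782 -0.00817052  0.111     ]
```

View pics/w2.png

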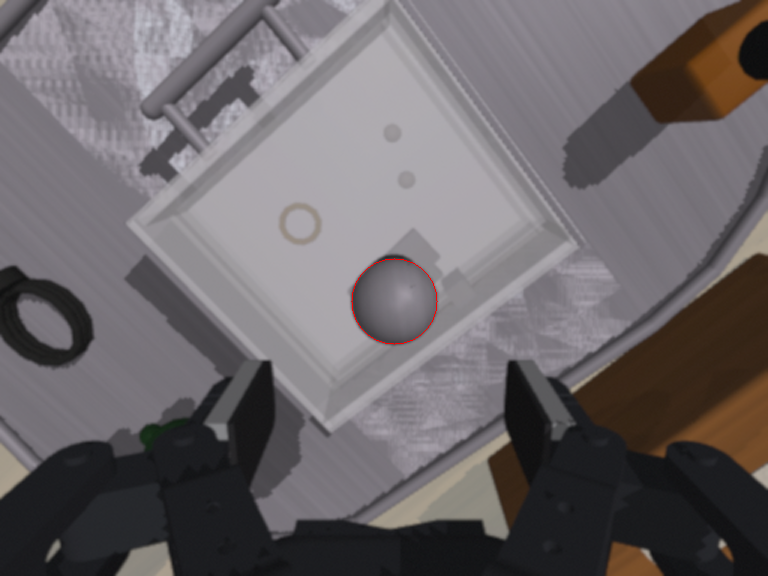

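Ball is at (394,301), radius 43.3 px against 43.6 expected, giving (0.6552,-0.0082). That is about 3 mm in +y from the TCP. The jaws are clear of everything. I correct the offset, go down to about 0.09 and narrow the jaws without touching.

Call:
arm_command:
  plan:
    - [[0.6,0,0.06,0,0,0,0],[0.5,0,0,-0.4,0,0,0],[0.4,0,0,-0.4,0,0,0],[0.3,0,0,-0.4,0,0,0],[0.2,0,0,-0.36,0,0,0],[0.15,0,0,-0.2,0,0,0],[0.15,0,0,0,0,0,0],[0.15,0,0,0,0,0,0]]

```text
t: 3.8
eef_pos: [0.6549, -0.0078, 0.0891]
orientation: [0.0, 0.365, 0.931, 0.0]
ft_force: [-0.1, 0.9, -0.6]
gripper_width: 0.0492
```

Run:
```python
from h import *
obs(4)
w=cam("wrist");c,r,b=ball(w,[.6552,-.0082,.111]);print(c*1.5,r*1.5,b)
im=cv2.resize(w["color"][120:,110:410,::-1],None,fx=2.4,fy=2.4,interpolation=cv2.INTER_CUBIC)
cv2.circle(im,tuple(((c[:2]-[110,120])*2.4).astype(int)),int(c[2]*2.4),(0,0,255),1)
cv2.imwrite("pics/w3.png",im)
```

```text
t 3.95 pos [ 0.6552 -0.0079  0.0897] F [-0.23 -0.32 -0.24] T [ 0.016 -0.031  0.013] j6 0.0009 w 0.0492 yaw 2.3932 tilt [ 0.0025 -0.0002]
[388.75 412.25  71.45] 68.7981216408685 [ 0.65554751 -0.00852144  0.111     ]
```

View pics/w3.png

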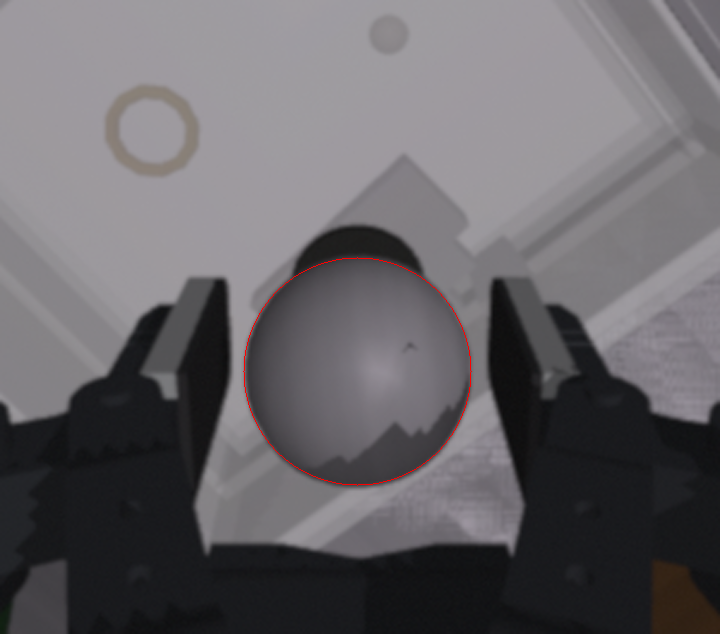

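The ball sits 358 px across in the crop and the pads' mid-line at 359, so it is centred to about 0.2 mm. It is also within 1 mm along the pads. I close gently in small steps.

Call:
arm_command:
  plan:
    - [[0,0,0,0,0,0,0],[-0.06,0,0,0,0,0,0],[-0.08,0,0,0,0,0,0],[-0.1,0,0,0,0,0,0],[-0.12,0,0,0,0,0,0],[-0.14,0,0,0,0,0,0],[-0.16,0,0,0,0,0,0],[-0.18,0,0,0,0,0,0]]

```text
t: 4.85
eef_pos: [0.6547, -0.0078, 0.0886]
orientation: [0.0, 0.365, 0.931, 0.0]
ft_force: [-0.3, 0.9, 1.6]
gripper_width: 0.0361
```

Run:
```python
from h import *
obs(4)
```

```text
t 5.00 pos [ 0.6547 -0.0079  0.0886] F [0.06 0.57 2.06] T [ 0.13   0.018 -0.006] j6 -0.0014 w 0.0359 yaw 2.3933 tilt [0.0004 0.0001]
```

The width reads 35.9 mm on a 38 mm ball, with 2 N upward on the tool. Either the pads have given a little or I'm off the equator, so I look before going on.

Run:
```python
from h import *
w=cam("wrist");c,r,b=ball(w,[.6552,-.0082,.111]);print(c*1.5,r*1.5,b)
s=cam("scene");p=px(s,[.655,-.008,.1]);u,v=p.astype(int);print(p)
a=cv2.resize(w["color"][140:,150:370,::-1],(400,444),interpolation=cv2.INTER_CUBIC)
d=cv2.resize(s["color"][v-45:v+35,u-36:u+36,::-1],(400,444),interpolation=cv2.INTER_CUBIC)
cv2.imwrite("pics/w4.png",np.hstack([a,d])); obs()
```

```text
[389.25 417.75  71.25] 69.20542727480625 [ 0.65580906 -0.00901125  0.111     ]
[236.65875249 202.39906391]
t 5.15 pos [ 0.6547 -0.0079  0.0885] F [-0.59  1.08  2.64] T [ 0.136 -0.032  0.002] j6 -0.0014 w 0.0358 yaw 2.3932 tilt [0.0004 0.0001]
```

View pics/w4.png

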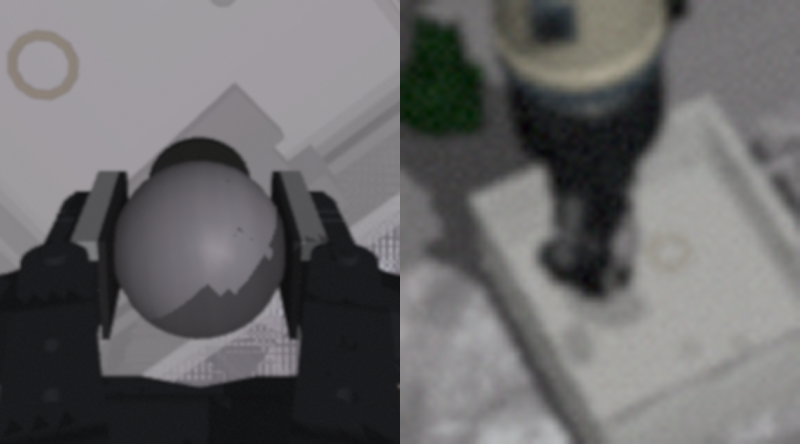

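The pads bear on the ball at its widest part and it looks centred; the scene view shows the chest in place. Pad compression explains the width. I start turning clockwise: 0.4 rad is safely short of the minimum 0.8.

Call:
arm_command:
  plan:
    - [[-0.25,0,0,0,0,0,0],[-0.3,0,0,0,0,0,-0.2],[-0.3,0,0,0,0,0,-0.4],[-0.3,0,0,0,0,0,-0.5],[-0.3,0,0,0,0,0,-0.6],[-0.3,0,0,0,0,0,-0.6],[-0.3,0,0,0,0,0,-0.5],[-0.3,0,0,0,0,0,-0.2]]

```text
t: 5.95
eef_pos: [0.6546, -0.008, 0.0886]
orientation: [0.0, 0.552, 0.834, 0.0]
ft_force: [-0.6, -0.1, 5.2]
gripper_width: 0.0355
```

Run:
```python
from h import *
obs(4)
w=cam("wrist");print(ball(w,[.6552,-.0082,.111]))
```

```text
t 6.10 pos [ 0.6546 -0.008   0.0886] F [-0.86  0.27  4.64] T [0.114 0.177 0.044] j6 0.1898 w 0.0355 yaw 1.9752 tilt [ 0.0002 -0.0001]
(array([258.16666 , 259.5     ,  44.266666], dtype=float32), np.float64(46.15089671476414), array([ 0.65175181, -0.00177344,  0.111     ]))
```

Torque about vertical is 0.044 N m, which is just the knob's friction, and side force is under 1 N. I go on to about 0.72 rad total, then feel for the stop in small steps.

Call:
arm_command:
  plan:
    - [[-0.3,0,0,0,0,0,-0.2],[-0.3,0,0,0,0,0,-0.35],[-0.3,0,0,0,0,0,-0.4],[-0.3,0,0,0,0,0,-0.4],[-0.3,0,0,0,0,0,-0.4],[-0.3,0,0,0,0,0,-0.3],[-0.3,0,0,0,0,0,-0.15],[-0.3,0,0,0,0,0,0]]

```text
t: 7.0
eef_pos: [0.6545, -0.008, 0.0886]
orientation: [0.0, 0.672, 0.74, -0.0]
ft_force: [-2.6, 0.6, 4.7]
gripper_width: 0.0354
```

Run:
```python
from h import *
obs(4)
w=cam("wrist");u,v=px(w,[.655,-.0085,.111]).astype(int);print(u,v)
cv2.imwrite("pics/w5.png",cv2.resize(w["color"][140:310,160:360,::-1],None,fx=3,fy=3,interpolation=cv2.INTER_CUBIC))
```

```text
t 7.15 pos [ 0.6545 -0.008   0.0886] F [-2.02  0.43  5.33] T [0.064 0.338 0.033] j6 0.1062 w 0.0353 yaw 1.6671 tilt [-0.     -0.0001]
259 276
```

View pics/w5.png

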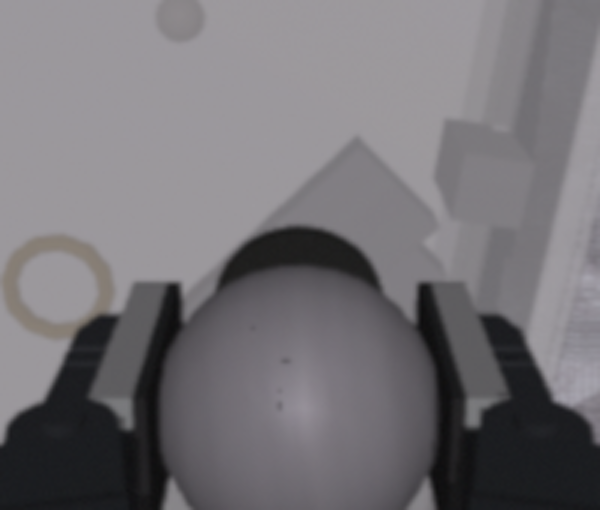

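The dark plate under the lid turns with the knob, since it stayed fixed in the tool view, while the small box at (485,175) is the fixed lug. The plate's long straight edge is therefore the flat. Its normal is at about tool yaw + 0.78, so it should face chest +y (1.516) at tool yaw of about 0.74. That is roughly 0.93 rad more, and consistent with the 0.8–2.1 range. Fx has crept to -2 N, so I ease the tool towards -x while turning.

Call:
arm_command:
  plan:
    - [[-0.3,-0.004,0,0,0,0,0],[-0.3,-0.002,0,0,0,0,-0.3],[-0.3,0,0,0,0,0,-0.5],[-0.3,0,0,0,0,0,-0.6],[-0.3,0,0,0,0,0,-0.6],[-0.3,0,0,0,0,0,-0.6],[-0.3,0,0,0,0,0,-0.4],[-0.3,0,0,0,0,0,0]]

```text
t: 8.05
eef_pos: [0.6544, -0.008, 0.0886]
orientation: [0.0, 0.812, 0.584, 0.0]
ft_force: [-2.1, 0.8, 5.6]
gripper_width: 0.0355
```

Run:
```python
from h import *
obs(5)
```

```text
t 8.25 pos [ 0.6544 -0.008   0.0886] F [-1.79  1.13  5.3 ] T [0.094 0.225 0.043] j6 0.1735 w 0.0355 yaw 1.2483 tilt [ 0.0003 -0.    ]
```

Call:
arm_command:
  plan:
    - [[-0.3,-0.005,0.003,0,0,0,0],[-0.3,-0.003,0.002,0,0,0,-0.2],[-0.3,0,0,0,0,0,-0.4],[-0.3,0,0,0,0,0,-0.4],[-0.3,0,0,0,0,0,-0.4],[-0.3,0,0,0,0,0,-0.4],[-0.3,0,0,0,0,0,-0.3],[-0.3,0,0,0,0,0,0]]

```text
t: 9.1
eef_pos: [0.6542, -0.0078, 0.0886]
orientation: [0.0, 0.889, 0.459, 0.0]
ft_force: [-0.7, -0.1, 4.5]
gripper_width: 0.0352
```

Run:
```python
from h import *
obs(5)
```

```text
t 9.30 pos [ 0.6542 -0.0078  0.0886] F [ 0.12 -0.31  5.48] T [-0.022 -0.024  0.03 ] j6 0.1635 w 0.0355 yaw 0.9549 tilt [ 0.0009 -0.0002]
```

The forces are relieved and torque is still at friction level. Fine steps now.

Call:
arm_command:
  plan:
    - [[-0.3,0,0,0,0,0,-0.1],[-0.3,0,0,0,0,0,-0.15],[-0.3,0,0,0,0,0,-0.15],[-0.3,0,0,0,0,0,-0.1],[-0.3,0,0,0,0,0,0],[-0.3,0,0,0,0,0,0],[-0.3,0,0,0,0,0,0],[-0.3,0,0,0,0,0,0]]

```text
t: 10.15
eef_pos: [0.6542, -0.0079, 0.0886]
orientation: [0.0, 0.904, 0.428, 0.0]
ft_force: [-0.2, 0.3, 5.2]
gripper_width: 0.0353
```

Run:
```python
from h import *
obs(6)
```

```text
t 10.40 pos [ 0.6542 -0.0078  0.0886] F [-0.07 -0.45  5.27] T [-0.007 -0.025  0.038] j6 0.0366 w 0.0356 yaw 0.8851 tilt [ 0.0008 -0.0002]
```

Call:
arm_command:
  plan:
    - [[-0.3,0,0,0,0,0,-0.1],[-0.3,0,0,0,0,0,-0.15],[-0.3,0,0,0,0,0,-0.1],[-0.3,0,0,0,0,0,0],[-0.3,0,0,0,0,0,0],[-0.3,0,0,0,0,0,0],[-0.3,0,0,0,0,0,0],[-0.3,0,0,0,0,0,0]]

```text
t: 11.25
eef_pos: [0.6542, -0.0078, 0.0886]
orientation: [0.0, 0.914, 0.406, 0.0]
ft_force: [1.3, -0.4, 4.9]
gripper_width: 0.0354
```

Run:
```python
from h import *
obs(6)
```

```text
t 11.50 pos [ 0.6542 -0.0078  0.0886] F [-0.02 -0.06  4.77] T [-0.012 -0.016  0.012] j6 0.0366 w 0.0355 yaw 0.8363 tilt [ 0.0008 -0.0002]
```

Call:
arm_command:
  plan:
    - [[-0.3,0,0,0,0,0,-0.1],[-0.3,0,0,0,0,0,-0.15],[-0.3,0,0,0,0,0,-0.1],[-0.3,0,0,0,0,0,0],[-0.3,0,0,0,0,0,0],[-0.3,0,0,0,0,0,0],[-0.3,0,0,0,0,0,0],[-0.3,0,0,0,0,0,0]]

```text
t: 12.35
eef_pos: [0.6542, -0.0078, 0.0886]
orientation: [0.0, 0.923, 0.384, 0.0]
ft_force: [-0.3, -0.4, 5.1]
gripper_width: 0.0356
```

Run:
```python
from h import *
obs(6)
```

```text
t 12.60 pos [ 0.6542 -0.0078  0.0886] F [-0.45 -0.11  5.13] T [ 0.005 -0.012  0.031] j6 0.0367 w 0.0354 yaw 0.7874 tilt [ 0.0007 -0.0002]
```

Call:
arm_command:
  plan:
    - [[-0.3,0,0,0,0,0,-0.1],[-0.3,0,0,0,0,0,-0.15],[-0.3,0,0,0,0,0,-0.1],[-0.3,0,0,0,0,0,0],[-0.3,0,0,0,0,0,0],[-0.3,0,0,0,0,0,0],[-0.3,0,0,0,0,0,0],[-0.3,0,0,0,0,0,0]]

```text
t: 13.45
eef_pos: [0.6542, -0.0078, 0.0886]
orientation: [0.0, 0.933, 0.361, 0.0]
ft_force: [-0.4, 0.1, 4.0]
gripper_width: 0.0357
```

Run:
```python
from h import *
obs(6)
```

```text
t 13.70 pos [ 0.6542 -0.0078  0.0886] F [-0.23 -0.01  4.89] T [-0.014  0.004  0.044] j6 0.0367 w 0.0355 yaw 0.7386 tilt [ 0.0008 -0.0002]
```

Call:
arm_command:
  plan:
    - [[-0.3,0,0,0,0,0,-0.1],[-0.3,0,0,0,0,0,-0.15],[-0.3,0,0,0,0,0,-0.1],[-0.3,0,0,0,0,0,0],[-0.3,0,0,0,0,0,0],[-0.3,0,0,0,0,0,0],[-0.3,0,0,0,0,0,0],[-0.3,0,0,0,0,0,0]]

```text
t: 14.55
eef_pos: [0.6542, -0.0078, 0.0886]
orientation: [0.0, 0.941, 0.338, 0.0]
ft_force: [1.1, 0.6, 5.2]
gripper_width: 0.0352
```

Run:
```python
from h import *
obs(6)
w=cam("wrist")
cv2.imwrite("pics/w6.png",cv2.resize(w["color"][110:310,150:370,::-1],None,fx=3,fy=3,interpolation=cv2.INTER_CUBIC))
```

```text
t 14.80 pos [ 0.6542 -0.0078  0.0886] F [0.22 0.4  5.34] T [-0.005  0.011  0.11 ] j6 0.1016 w 0.0355 yaw 0.6899 tilt [ 0.0007 -0.0002]
```

View pics/w6.png

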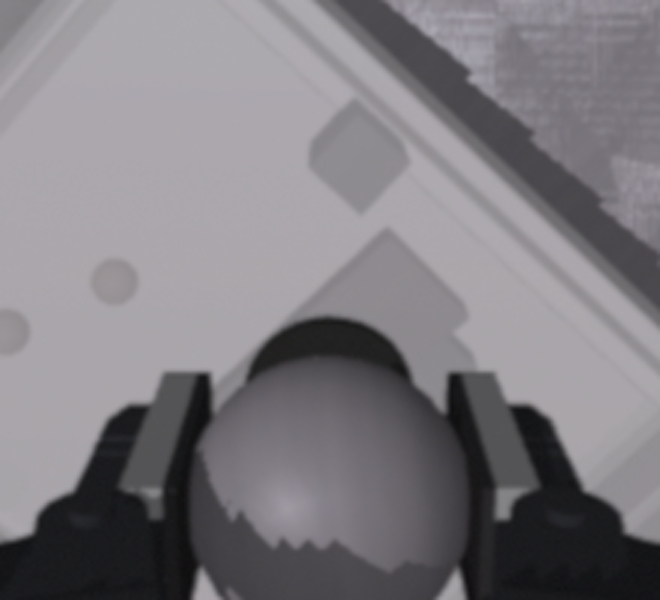

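Both sensors jumped to about 0.10 N m (0.037 before), which is the stop, roughly 0.03 rad into the buffer. The view shows the flat parallel to the chest's +y side with the lug at (358,155) clear of it. I let go, lift, and move to the handle.

Call:
arm_command:
  plan:
    - [[-0.15,0,0,0,0,0,0],[0.0,0,0,0,0,0,0],[0.3,0,0,0,0,0,0],[0.3,0,0,0,0,0,0],[0.3,0,0,0.3,0,0,0],[0.3,0,0,0.6,0,0,0],[0.3,0,0,0.6,0,0,0],[0.3,0,0,0.6,0,0,0]]

```text
t: 15.7
eef_pos: [0.6538, -0.0076, 0.1956]
orientation: [0.0, 0.941, 0.338, 0.0]
ft_force: [-0.1, -0.2, 0.1]
gripper_width: 0.0553
```

Call:
arm_command:
  plan:
    - [[-0.2,-0.4,0,0,0,0,0.85],[-0.45,-0.4,0,0,0,0,0.85],[-0.49,-0.4,0,0,0,0,0.85],[-0.49,-0.4,0.04,0,0,0,0.85],[-0.49,-0.4,0.04,0,0,0,0.85],[-0.49,-0.4,0.04,0,0,0,0.85],[-0.49,-0.38,0.02,0,0,0,0.82],[-0.49,0,0,0,0,0,0]]

```text
t: 16.5
eef_pos: [0.5139, -0.0005, 0.1951]
orientation: [0.001, 0.726, 0.688, 0.001]
ft_force: [0.9, 0.0, -0.0]
gripper_width: 0.0218
```

Run:
```python
from h import *
obs(4)
w=cam("wrist")
cv2.imwrite("pics/w7.png",cv2.resize(w["color"][:,:,::-1],None,fx=1.5,fy=1.5,interpolation=cv2.INTER_CUBIC))
print(px(w,[.5155,-.001,.054])*1.5,px(w,[.655,-.0085,.111])*1.5)
```

```text
t 16.65 pos [ 0.5149 -0.0007  0.1946] F [ 0.31  0.13 -0.12] T [ 0.009 -0.003 -0.009] j6 -0.4529 w 0.0217 yaw 1.5138 tilt [ 0.0015 -0.0001]
[387.38356871 266.16596013] [687.07797517 294.84949921]
```

View pics/w7.png

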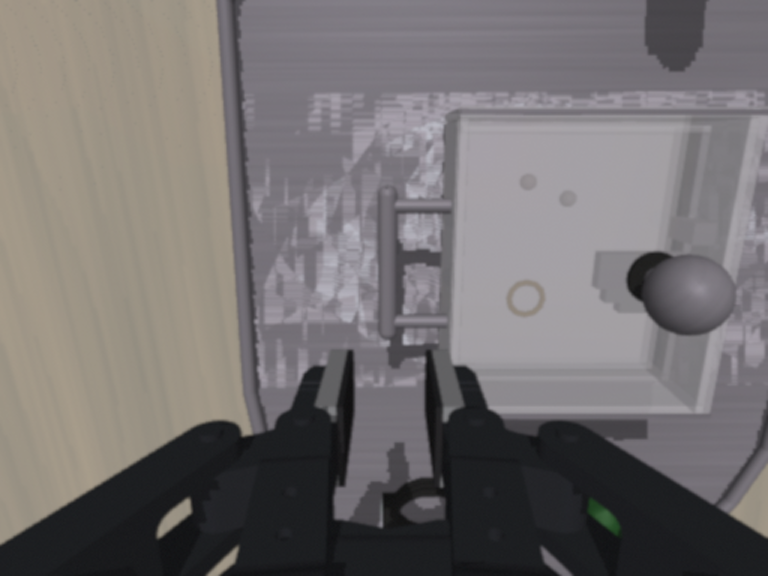

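Bar is at (388,262), within 4 px of the prediction, and the ball is where it was, so the chest hasn't shifted. The jaws straddle the bar, with the inner finger (about 14 mm thick) clear of the drawer front. I go down.

Call:
arm_command:
  plan:
    - [[-0.49,0,0,-0.6,0,0,0],[-0.49,0,0,-0.6,0,0,0],[-0.49,0,0,-0.6,0,0,0],[-0.49,0,0,-0.5,0,0,0],[-0.49,0,0,-0.4,0,0,0],[-0.49,0,0,-0.3,0,0,0],[-0.49,0,0,-0.17,0,0,0],[-0.49,0,0,0,0,0,0]]

```text
t: 17.55
eef_pos: [0.5149, -0.0007, 0.0357]
orientation: [-0.0, 0.726, 0.687, -0.0]
ft_force: [-5.6, 0.9, 2.8]
gripper_width: 0.022
```

Run:
```python
from h import *
obs(4)
```

```text
t 17.70 pos [ 0.5148 -0.0007  0.0356] F [-4.5   0.41  3.02] T [ 0.015  0.533 -0.003] j6 -0.0042 w 0.0217 yaw 1.5158 tilt [-0.0008 -0.    ]
```

There's -4.5 N in x: the inner finger's back is brushing the chest front. I back off 3 mm in -x, where there is clearance to the bar.

Call:
arm_command:
  plan:
    - [[-0.49,-0.03,0,0,0,0,0],[-0.49,-0.03,0,0,0,0,0],[-0.49,0,0,0,0,0,0],[-0.49,0,0,0,0,0,0],[-0.49,0,0,0,0,0,0],[-0.49,0,0,0,0,0,0],[-0.49,0,0,0,0,0,0],[-0.49,0,0,0,0,0,0]]

```text
t: 18.55
eef_pos: [0.5119, -0.0007, 0.0348]
orientation: [-0.0, 0.726, 0.688, -0.0]
ft_force: [-0.4, -0.8, -0.3]
gripper_width: 0.0219
```

Run:
```python
from h import *
obs(4)
w=cam("wrist")
cv2.imwrite("pics/w8.png",cv2.resize(w["color"][:,:,::-1],None,fx=1.5,fy=1.5,interpolation=cv2.INTER_CUBIC))
```

```text
t 18.70 pos [ 0.5119 -0.0007  0.0348] F [-0.55 -0.02 -0.12] T [-0.005 -0.     0.015] j6 0.0001 w 0.0217 yaw 1.5163 tilt [-0.0001 -0.    ]
```

View pics/w8.png

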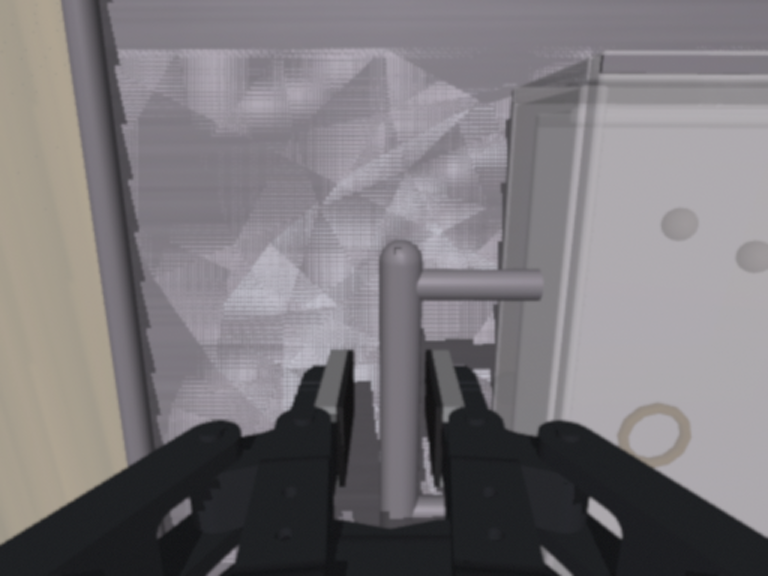

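Force is gone. Bar (380–420) lies between the pads (353/427), at x about 0.5156, so the chest hasn't moved measurably. Now I hook it with the inner finger and draw it out slowly along the chest's -x.

Call:
arm_command:
  plan:
    - [[-0.49,-0.04,0,0,0,0,0],[-0.49,-0.05,0.003,0,0,0,0],[-0.49,-0.1,0.005,0,0,0,0],[-0.49,-0.12,0.006,0,0,0,0],[-0.49,-0.15,0.008,0,0,0,0],[-0.49,-0.15,0.008,0,0,0,0],[-0.49,-0.12,0.007,0,0,0,0],[-0.49,-0.05,0.003,0,0,0,0]]

```text
t: 19.6
eef_pos: [0.4723, 0.0014, 0.0349]
orientation: [0.0, 0.726, 0.688, 0.0]
ft_force: [1.6, 0.7, -1.1]
gripper_width: 0.0217
```

Run:
```python
from h import *
obs(4)
```

```text
t 19.75 pos [0.4724 0.0013 0.0348] F [ 0.9   0.36 -0.6 ] T [ 0.022 -0.023  0.004] j6 -0.0005 w 0.0219 yaw 1.5163 tilt [-0.     -0.0002]
```

It's pulling at 0.9 N, so the drawer is free and about 37 mm out. I continue and slow down before the stop.

Call:
arm_command:
  plan:
    - [[-0.49,-0.05,0.003,0,0,0,0],[-0.49,-0.06,0.003,0,0,0,0],[-0.49,-0.06,0.003,0,0,0,0],[-0.49,-0.05,0.003,0,0,0,0],[-0.49,-0.04,0.002,0,0,0,0],[-0.49,-0.02,0.001,0,0,0,0],[-0.49,-0.01,0,0,0,0,0],[-0.49,0,0,0,0,0,0]]

```text
t: 20.6
eef_pos: [0.4583, 0.0021, 0.0348]
orientation: [-0.0, 0.726, 0.688, -0.0]
ft_force: [-0.9, 0.2, 0.3]
gripper_width: 0.0218
```

Run:
```python
from h import *
obs(5)
```

```text
t 20.80 pos [0.4583 0.0021 0.0347] F [-0.18 -0.05  0.37] T [ 0.006 -0.039 -0.014] j6 -0.0018 w 0.0218 yaw 1.5163 tilt [-0.0004  0.    ]
```

Call:
arm_command:
  plan:
    - [[-0.49,-0.01,0,0,0,0,0],[-0.49,-0.01,0,0,0,0,0],[-0.49,-0.01,0,0,0,0,0],[-0.49,-0.01,0,0,0,0,0],[-0.49,-0.01,0,0,0,0,0],[-0.49,0,0,0,0,0,0],[-0.49,0,0,0,0,0,0],[-0.49,0,0,0,0,0,0]]

```text
t: 21.65
eef_pos: [0.4559, 0.002, 0.0348]
orientation: [-0.0, 0.726, 0.688, -0.0]
ft_force: [-0.1, -0.3, -0.1]
gripper_width: 0.0219
```

Run:
```python
from h import *
obs(5)
w=cam("wrist")
cv2.imwrite("pics/w9.png",cv2.resize(w["color"][:,:,::-1],None,fx=1.5,fy=1.5,interpolation=cv2.INTER_CUBIC))
```

```text
t 21.85 pos [0.4559 0.002  0.0348] F [ 0.12 -0.04 -0.19] T [-0.011  0.019 -0.008] j6 -0.0002 w 0.0217 yaw 1.5163 tilt [-0.0002 -0.0001]
```

View pics/w9.png

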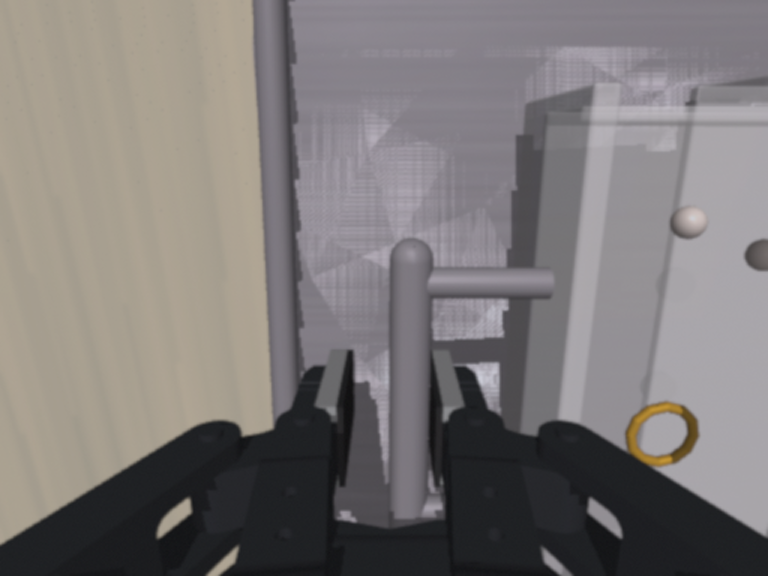

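Bar is at 390–433, touching the inner pad, about 53 mm out by pixel scale. I keep on in small steps until the stop's force remains.

Call:
arm_command:
  plan:
    - [[-0.49,-0.005,0,0,0,0,0],[-0.49,-0.005,0,0,0,0,0],[-0.49,-0.005,0,0,0,0,0],[-0.49,-0.005,0,0,0,0,0],[-0.49,-0.005,0,0,0,0,0],[-0.49,-0.005,0,0,0,0,0],[-0.49,0,0,0,0,0,0],[-0.49,0,0,0,0,0,0]]

```text
t: 22.75
eef_pos: [0.4544, 0.0021, 0.0348]
orientation: [-0.0, 0.726, 0.688, -0.0]
ft_force: [0.0, 1.2, 0.6]
gripper_width: 0.0218
```

Run:
```python
from h import *
obs(5)
```

```text
t 22.95 pos [0.4544 0.0021 0.0348] F [0.18 0.47 0.16] T [ 0.031 -0.065  0.011] j6 0.0001 w 0.0218 yaw 1.5164 tilt [-0.0001  0.    ]
```

Call:
arm_command:
  plan:
    - [[-0.49,-0.005,0,0,0,0,0],[-0.49,-0.005,0,0,0,0,0],[-0.49,-0.005,0,0,0,0,0],[-0.49,0,0,0,0,0,0],[-0.49,0,0,0,0,0,0],[-0.49,0,0,0,0,0,0],[-0.49,0,0,0,0,0,0],[-0.49,0,0,0,0,0,0]]

```text
t: 23.8
eef_pos: [0.4538, 0.002, 0.0348]
orientation: [0.0, 0.726, 0.688, 0.0]
ft_force: [3.9, 0.1, -1.3]
gripper_width: 0.0219
```

```bash
cat >> h.py <<'E'
def bar():
    """columns of the bar's two edges at rows 205-225 (before the pads), and its world x"""
    w=cam("wrist");g=cv2.cvtColor(w["color"],cv2.COLOR_RGB2GRAY)[203:223,240:300].mean(0)
    print(g.astype(int).tolist()); return w
E
python3 - <<'E'
from h import *
obs(5)
w=bar()
p=cv2.imread("pics/w9.png");print(cv2.cvtColor(cv2.resize(p,(512,384),interpolation=cv2.INTER_AREA),cv2.COLOR_BGR2GRAY)[203:223,240:300].mean(0).astype(int).tolist())
E
```

```text
t 24.00 pos [0.4537 0.002  0.0348] F [ 3.94 -0.11 -1.09] T [-0.043 -0.582  0.008] j6 -0.0078 w 0.0219 yaw 1.5163 tilt [ 0.0001 -0.0001]
[123, 123, 123, 123, 123, 123, 124, 124, 126, 128, 131, 131, 130, 132, 134, 137, 137, 138, 137, 124, 97, 87, 93, 100, 106, 110, 113, 116, 119, 120, 120, 120, 120, 120, 119, 119, 118, 117, 115, 113, 111, 108, 105, 102, 97, 91, 85, 89, 111, 133, 143, 145, 145, 149, 150, 152, 155, 152, 148, 144]
[131, 129, 129, 130, 130, 129, 127, 126, 127, 127, 127, 126, 124, 124, 124, 124, 124, 122, 114, 100, 87, 90, 98, 104, 109, 113, 117, 119, 121, 122, 122, 122, 122, 122, 121, 121, 120, 119, 117, 114, 112, 109, 106, 102, 97, 90, 85, 92, 114, 132, 141, 140, 137, 137, 138, 139, 142, 145, 145, 145]
```

The stop is felt: 3.9 N now remains at TCP x=0.4538 (predicted 0.4547 for 55 mm). I ease off 2.5 mm at once and lift straight out.

Call:
arm_command:
  plan:
    - [[-0.49,0.03,0,0,0,0,0],[-0.49,0.02,0,0,0,0,0],[-0.49,0,0,0,0,0,0],[-0.49,0,0,0.2,0,0,0],[-0.49,0,0,0.5,0,0,0],[-0.49,0,0,0.7,0,0,0],[-0.49,0,0,0.9,0,0,0],[-0.49,0,0,0.9,0,0,0]]

```text
t: 24.9
eef_pos: [0.4555, 0.0021, 0.1968]
orientation: [-0.0, 0.726, 0.688, -0.0]
ft_force: [0.7, -1.2, -0.1]
gripper_width: 0.0217
```

Call:
arm_command:
  plan:
    - [[-0.49,-0.2,0,0.7,0,0,0],[-0.49,-0.2,0,0.3,0,0,0],[-0.49,-0.2,0,0,0,0,0],[-0.49,-0.2,0,0,0,0,0],[-0.49,0,0,0,0,0,0],[-0.49,0,0,0,0,0,0],[-0.49,0,0,0,0,0,0],[-0.49,0,0,0,0,0,0]]

```text
t: 25.7
eef_pos: [0.4162, 0.0021, 0.244]
orientation: [-0.001, 0.726, 0.688, -0.0]
ft_force: [1.3, -0.5, 0.6]
gripper_width: 0.0215
```

Run:
```python
from h import *
obs(4)
w=cam("wrist")
cv2.imwrite("pics/w10.png",cv2.resize(w["color"][:,:,::-1],None,fx=1.5,fy=1.5,interpolation=cv2.INTER_CUBIC))
n=np.array([-1,.055])
print("bar pred",px(w,[.5155-.055,-.001+.003,.054])*1.5,"ball pred",px(w,[.655,-.0085,.111])*1.5)
c=np.array([.655-.03,-.0085+.0016])
for s in(85,-85):
    p=c+[-.075*.9985+s/1000*.055,.075*.055+s/1000*.9985]; print("lid corner pred",px(w,[*p,.079])*1.5)
```

```text
t 25.85 pos [0.4162 0.0021 0.2442] F [0.47 0.18 0.2 ] T [-0.021  0.024  0.003] j6 0.0002 w 0.0218 yaw 1.5163 tilt [-0.0006  0.0001]
bar pred [454.03125841 243.94636398] ball pred [813.94697095 264.05312134]
lid corner pred [620.93808997 107.02409607]
lid corner pred [588.26103457 376.23369944]
```

I've used up the picture viewer, so the last check is numeric: bar position, ball position and chest drift against the first top view.

Run:
```python
from h import *
w=cam("wrist");g=cv2.cvtColor(w["color"],cv2.COLOR_RGB2GRAY)
print("bar profile cols 285-320",g[150:176,285:321].mean(0).astype(int).tolist(),"pred col %.1f"%(454/1.5))
for k in(300,302,304,306): print(k,onz(w,k,163,.054)[:2].round(4))
t=cam("top");n=cv2.cvtColor(t["color"],cv2.COLOR_RGB2GRAY).astype(np.float32);o=cv2.imread("pics/top0.png",0).astype(np.float32)
def shift(name,u,v,h):
    T=o[v-h:v+h+1,u-h:u+h+1]; r=cv2.matchTemplate(cv2.resize(n[v-h-4:v+h+5,u-h-4:u+h+5],None,fx=4,fy=4,interpolation=cv2.INTER_CUBIC),cv2.resize(T,None,fx=4,fy=4,interpolation=cv2.INTER_CUBIC),cv2.TM_CCOEFF_NORMED)
    _,m,_,p=cv2.minMaxLoc(r); print(name,"shift px",np.array(p)/4-4,"score %.3f"%m)
for a in[("ball",262,171,7),("lid back right",284,165,8),("lid back left",242,165,8),("frog",317,171,9),("watch",317,206,9),("flacon",208,165,9),("comb",208,203,16),("candle",388,186,10),("lipstick",398,233,7),("jar",127,210,9)]: shift(*a)
```

```text
bar profile cols 285-320 [141, 141, 146, 148, 150, 149, 147, 150, 149, 148, 143, 126, 100, 94, 102, 109, 113, 113, 112, 109, 103, 97, 98, 107, 113, 115, 116, 116, 117, 113, 113, 111, 113, 112, 112, 112] pred col 302.7
300 [0.4578 0.0017]
302 [0.4598 0.0016]
304 [0.4619 0.0015]
306 [0.4639 0.0014]
ball shift px [0.25 0.5 ] score 0.942
lid back right shift px [0.   0.25] score 0.996
lid back left shift px [0. 0.] score 0.988
frog shift px [0. 0.] score 0.997
watch shift px [0. 0.] score 0.996
flacon shift px [0. 0.] score 0.997
comb shift px [0. 0.] score 0.997
candle shift px [0. 0.] score 0.996
lipstick shift px [0.75 0.  ] score 0.953
jar shift px [0. 0.] score 0.996
```

Bar centre is at column 301.5, so x=0.4593: drawn about 56 mm from its start, i.e. fully out to within 1 mm. The chest rear and the other things are unchanged, so I hand in.

Run:
```python
from bench import env
print(env.job_done(), env.get_obs()["t"])
```

```text
the job is handed in; nothing more can be done
the job is handed in; nothing more can be done
```

I turned the knob clockwise to its stop, drew the drawer out fully, let go and handed the job in; the last clock reading before that was about 26 s.

- **Knob:** I gripped the ball across its widest part and turned it about 1.7 rad. Twist then rose from a steady 0.037 to 0.10 N m, which was the stop. The flat under the lid faced the chest's +y side.
- **Drawer:** I hooked the bar with the inner finger and pulled at about 0.9 N until the end stop held. The last picture puts the bar about 56 mm from where it began, against 55 mm of travel, with about 1 mm of measuring error. The gripper was clear of everything at the end.
- **Chest and the other things:** The chest's rear corners shifted 0 to 0.25 px (under about 1 mm) against the first top view. The frog, watch, flacon, comb, candle and jar did not shift.
- **What disagreed:**
  - The lipstick match was weaker, at 0.75 px shift. I put this down to the arm's shadow having moved, as the arm never went near it.
  - The ball's match was 0.25 to 0.5 px off.
- **Forces above the chest's 2.5 N:**
  - Coming down on the handle, the inner finger's back pressed the chest with about 4.5 N until I backed off.
  - The pull at the drawer's stop reached 3.9 N.
  - No slide showed after either push, though a fraction of a millimetre is possible.
- **Not checked by eye:** I had used all 12 picture views, so the final state was checked by numbers only.

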